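# Make up the field kit and the oven kit in a grain laboratory

## Task

Make up two grain-testing kits, one thing to a bay, each standing upright and flat on the bay's floor. The long three-bay tray is the field kit: the square magnifier goes in its middle bay, and the tall bottle and the small tin in its end bays, either way round; the short two-bay tray is the oven kit: the wide tin in one bay and the short jar in the other, either way round. Leave the spray can, the drink can and the tape roll where they are.

Things in the scene. Friction and masses are not known exactly. Their poses are not given: they have to be found in the camera images.
- long_tray: White plastic tray with grey bay floors, 122 x 262 x 14 mm, open above, three equal bays in a row. Fixed to the bench. Walls and dividers 4 mm thick, tops 14 mm above the bench; bay floors 4 mm above it. Origin: centre of the underside, on the bench; x across the tray, y along the row of bays, z up. Each bay is 114 mm (x) by 82 mm (y) inside; bay centres at y = -86, 0 and +86 mm, x = 0.
- short_tray: White plastic tray with grey bay floors, 122 x 176 x 14 mm, open above, two equal bays side by side. Fixed to the bench. Walls and dividers 4 mm thick, tops 14 mm above the bench; bay floors 4 mm above it. Origin: centre of the underside, on the bench; x across the tray, y along the row of bays, z up. Each bay is 114 mm (x) by 82 mm (y) inside; bay centres at y = -43 and +43 mm, x = 0.
- wide_tin: Wide, flat, closed round aluminium moisture tin, 60 mm in diameter, 25 mm high, 90 g. Loose, lying flat on the bench. Origin at the centre of its underside, z up along its axis.
- small_tin: Small, flat, closed round aluminium moisture tin, 40 mm in diameter, 20 mm high, 40 g. Loose, lying flat on the bench. Origin at the centre of its underside, z up along its axis.
- tall_bottle: Tall, slim white plastic sample bottle with a white cap, closed, body 40 mm in diameter up to 59 mm above the underside, narrowing above that to a neck 16 mm in diameter at 77 mm under a 20 mm cap, 95 mm high overall, 80 to 155 g. Loose, standing upright on the bench. Origin at the centre of its underside, z up along its axis.
- short_jar: Short, stout amber glass jar with a white lid, closed, 54 mm in diameter over both body and lid (the top 16 mm), 50 mm high, 100 to 200 g. Loose, standing upright on the bench. Origin at the centre of its underside, z up along its axis.
- magnifier: Square black box magnifier, 46 x 46 mm, 30 mm high, with a round lens in its top, 60 g. Loose, standing on the bench, lens up. Origin at the centre of its underside; x and y square to its side faces, z up.
- spray_can: Bystander: white and red air-duster spray can with a white nozzle cap, 66 mm in diameter, 195 mm high, loose, upright; not to be disturbed. Origin at the centre of its underside, z up along its axis.
- drink_can: Bystander: dark steel drink can, 52 mm in diameter, 104 mm high, loose, upright; not to be disturbed. Origin at the centre of its underside, z up along its axis.
- tape_roll: Bystander: green roll of tape lying flat, 96 mm outside and 76 mm inside diameter, 24 mm high, loose; not to be disturbed. Origin at the centre of its underside, z up along its axis.
Not all that is in view belongs to the job. There is more than one size of the short_jar; the one meant has the size given above.

How it is judged:
At the end, for the whole second after the job is handed in: Magnifier in the long tray's middle bay, tall bottle and small tin in its end bays, wide tin and short jar in one bay each of the short tray: centres within 26 mm of the bay's centre along the tray, 40 mm across, underside below 8 mm, upright to 0.1 rad, released, at rest (0.02 m/s, 0.2 rad/s) (x of magnifier in the frame of long_tray between -0.04 and 0.04 m and y of magnifier in the frame of long_tray between -0.026 and 0.026 m and z of magnifier in the frame of long_tray between 0 and 0.008 m and (((x of tall_bottle in the frame of long_tray between -0.04 and 0.04 m and y of tall_bottle in the frame of long_tray between 0.06 and 0.112 m and z of tall_bottle in the frame of long_tray between 0 and 0.008 m) and (x of small_tin in the frame of long_tray between -0.04 and 0.04 m and y of small_tin in the frame of long_tray between -0.112 and -0.06 m and z of small_tin in the frame of long_tray between 0 and 0.008 m)) or ((x of tall_bottle in the frame of long_tray between -0.04 and 0.04 m and y of tall_bottle in the frame of long_tray between -0.112 and -0.06 m and z of tall_bottle in the frame of long_tray between 0 and 0.008 m) and (x of small_tin in the frame of long_tray between -0.04 and 0.04 m and y of small_tin in the frame of long_tray between 0.06 and 0.112 m and z of small_tin in the frame of long_tray between 0 and 0.008 m))) and (((x of wide_tin in the frame of short_tray between -0.04 and 0.04 m and y of wide_tin in the frame of short_tray between 0.017 and 0.069 m and z of wide_tin in the frame of short_tray between 0 and 0.008 m) and (x of short_jar in the frame of short_tray between -0.04 and 0.04 m and y of short_jar in the frame of short_tray between -0.069 and -0.017 m and z of short_jar in the frame of short_tray between 0 and 0.008 m)) or ((x of wide_tin in the frame of short_tray between -0.04 and 0.04 m and y of wide_tin in the frame of short_tray between -0.069 and -0.017 m and z of wide_tin in the frame of short_tray between 0 and 0.008 m) and (x of short_jar in the frame of short_tray between -0.04 and 0.04 m and y of short_jar in the frame of short_tray between 0.017 and 0.069 m and z of short_jar in the frame of short_tray between 0 and 0.008 m))) and angle between each of wide_tin, small_tin, tall_bottle, short_jar, magnifier's own z axis and vertical below 0.1 rad and linear speed of each of wide_tin, small_tin, tall_bottle, short_jar, magnifier below 0.02 m/s and angular speed of each of wide_tin, small_tin, tall_bottle, short_jar, magnifier below 0.2 rad/s); the robot touches nothing.
It fails at once if the spray can is moved by more than 20 mm or tipped by more than 0.3 rad (distance of spray_can from where it was at the start of the episode above 0.02 m or angle between spray_can's own z axis and vertical above 0.3 rad).
It fails at once if the drink can is moved by more than 20 mm or tipped by more than 0.3 rad (distance of drink_can from where it was at the start of the episode above 0.02 m or angle between drink_can's own z axis and vertical above 0.3 rad).
It fails at once if the tape roll is moved by more than 20 mm or tipped by more than 0.3 rad (distance of tape_roll from where it was at the start of the episode above 0.02 m or angle between tape_roll's own z axis and vertical above 0.3 rad).
It also fails if it takes over 122 s, if anything falls off the work surface, if the arm or the gripper's body presses on something with over 40 N, if the wrist force passes 120 N, or if a joint passes its speed limit or range.

## Robot

A 7-joint arm with a two-finger parallel gripper is mounted at the origin on the work surface. World frame = base frame: x ahead of the robot, y to its left, z up, the work surface at z = 0. Lengths are in m, angles in rad, forces in N, time in s.
With the tool pointing down it reaches from about 0.4 to 0.85 m from the base axis. Payload 4.5 kg.
Tool frame: the origin (TCP) lies at the very end of the fingers, on their centre line; the grasp point (between the pads) lies 19 mm behind it; z points along the fingers, y is the line along which they close (so a half turn about z gives the same grasp; the last joint's range is limited). The gripper opens to 85 mm and grips with 20 to 120 N. Pads are 22 mm wide; open, the fingers measure 114 mm over their backs; the gripper's body (76 mm by 85 mm) begins 54 mm behind the grasp point. The pads swing forward as they close: fully open they stand 13 mm farther back than shut.
Start: joints at [1.249, 0.689, -0.195, 1.565, 0.157, 0.902, -0.215], TCP at [0.218, -0.586, 0.231] pointing down, gripper open.
Joint ranges: [-3.01, 3.01], [-0.46, 2.08], [-1.47, 1.51], [0.13, 2.56], [-1, 4.14], [0.04, 2.09], [-2.66, 2.66]. Speed limits (rad/s): [2.57, 2.57, 3.14, 3.14, 3.14, 3.14, 3.14].

## Interface

Orientations are given as a 3x3 rotation matrix whose columns are the frame's x, y, z axes.
In Python, from cell import manip gives the robot as it stands.
- The arm moves only by the tool move_arm, never from a script. Its arguments are lists of equal length, an entry for each row: "translation": the shift along the world's x, y, z in units of 30 mm (1.0 is 30 mm), a list of three; "twist": the turn about the world's z in rad; "hand": the opening, from 0 (shut) to 1 (fully open). A call has exactly 10 rows; each row is the pose to reach, as a shift and turn from the pose commanded when the call began; what a row does not reach only later rows make up. A row lasts 1/12 s, in which the tool goes at most 41.7 mm and 7.16 degrees, less where a joint would pass 70% of its speed; a pose out of reach is approached as far as the arm can. A call with a gripper value outside its range is refused whole. The fingers move at their own pace and stop on an object; the grip force is fixed at half the most. Time passes only in rows, so rows that repeat a pose let the fingers close, or fill a call up. It gives the time, the measured TCP pose, the force, the opening and the grip force at its end, in the units of the state.
- manip.sense(): the state, without advancing time (a new reading comes with each control period).
- manip.snapshot(name): name is "side" or "top" or "wrist"; returns a dict with "color" (384x512x3 uint8, red, green, blue), "fx", "fy", "cx", "cy" (pixels), "xyz" and "orientation" of the camera in the world; the wrist camera has in their place "tool_from_camera" (4x4, takes a point from camera to tool coordinates, whose origin is the TCP and whose axes are the flange's). Camera axes: x right, y up, looking along -z (the intrinsics and any distortion apply to the point x, -y, -z); pixel columns grow to the right and rows downward; lengths in m; the calibration is good to about 2 mm. A picture is of the moment at which its call begins: read the wrist's pose just before it. There is no depth.
- manip.job_done(): hands the job in; it is judged then, once.
Trained networks look in the newest picture that a camera, given by its name, has taken for a name from the list of things; names that differ only in an ending like _2 or _b are one class to them, and where a whole thing is asked for, a point or a joint stands for the part that bears it (a point fixed in the world has none). Each returns a list of dicts, best first, with "conf" (0 to 1); they miss things now and then, are a little off and sometimes report something else, mostly with a low value. They report only what shows in the picture. A call takes as long as a camera call. They do not tell look-alikes from the thing itself.
- manip.boxes_of(thing, camera): "position" ([x, y, z] in m, in the coordinates of the camera as it stood for that picture, good to about 4 mm: the middle of the surface that is visible of it).
- manip.trace(thing, camera): "mask" (384x512 bool, what is visible of it).
The state is a dict: "time_s": time; "q": joint angles; "qvel": joint speeds; "joint_efforts": joint torques, N m; "ee_pos": TCP position; "tcp_rot": TCP orientation; "wrist_force": force on the tool from outside, world axes, zero at the start; "torque": the same for the moment, N m; "grip_width": finger opening in m; "grip_force": force on a finger pad.
Only numpy, scipy, OpenCV 4.12 (cv2) and the standard library are available. Lean on these libraries where they do the work, as an engineer would, in place of code of your own. Each camera call takes 0.05 s, during which the arm holds its last target. There are 200 camera calls.

## Working session

There is one attempt and no reset: what is moved stays moved. The work goes in short steps, Python scripts to look and compute and a tool call to move; the robot and the scene stay as the last step left them, time stands still between calls to the robot, and variables do not carry over. Pictures are saved under pics/ and viewed, at most 14 in all, crops included, and the job is handed in when it is done.

Besides the shell and the picture viewer there is one more tool, called after "Request:" as name(argument=value, ...), one argument or row to a line, values as JSON. move_arm: Moves the arm, as the interface text tells. Its arguments: {"type":"object","properties":{"translation":{"type":"array"},"twist":{"type":"array"},"hand":{"type":"array"}},"required":["translation","twist","hand"]}

```bash
ls; mkdir -p pics; cat > h.py <<'E'
import numpy as np, cv2
from cell import manip
def snap(n,f=None):
    s=manip.snapshot(n)
    if f: cv2.imwrite('pics/'+f+'.png',s['color'][:,:,::-1])
    return s
def pix(s,u,v,z):  # pixel -> world at height z
    d=np.array([(u-s['cx'])/s['fx'],-(v-s['cy'])/s['fy'],-1.]); R=np.array(s['orientation']);p=np.array(s['xyz'])
    d=R@d; return p+d*(z-p[2])/d[2]
def proj(s,P):
    c=np.array(s['orientation']).T@(np.array(P)-s['xyz']); return s['cx']-s['fx']*c[0]/c[2], s['cy']+s['fy']*c[1]/c[2]
E
python3 - <<'E'
from h import *
for n in ['top','side']:
    s=snap(n,n+'0'); print(n,{k:np.round(v,3).tolist() for k,v in s.items() if k!='color'})
    R=np.array(s['orientation'])
    for t in ['long_tray','short_tray','wide_tin','small_tin','tall_bottle','short_jar','magnifier','spray_can','drink_can','tape_roll']:
        for b in manip.boxes_of(t,n):
            P=R@b['position']+s['xyz']; print(t,round(b['conf'],2),P.round(3),np.round(proj(s,P)))
st=manip.sense(); print(st['time_s'],st['ee_pos'],np.round(st['tcp_rot'],3),st['grip_width'])
E
```

```text
pics
top {'fx': 354.488, 'fy': 354.488, 'cx': 255.034, 'cy': 189.957, 'xyz': [0.383, -0.03, 1.084], 'orientation': [[0.024, 0.995, -0.102], [-1.0, 0.022, -0.019], [-0.017, 0.102, 0.995]]}
long_tray 0.86 [0.614 0.142 0.007] [207. 150.]
short_tray 0.57 [ 0.619 -0.187  0.007] [314. 151.]
wide_tin 0.86 [0.454 0.295 0.023] [154. 200.]
tall_bottle 0.62 [ 0.446 -0.146  0.069] [302. 205.]
short_jar 0.88 [ 0.456 -0.322  0.053] [362. 203.]
short_jar 0.55 [ 0.361 -0.237  0.065] [334. 236.]
short_jar 0.52 [ 0.362 -0.351  0.035] [371. 236.]
magnifier 0.55 [0.434 0.141 0.031] [204. 208.]
spray_can 0.81 [0.58  0.466 0.137] [ 82. 150.]
drink_can 0.91 [ 0.629 -0.426  0.103] [405. 141.]
tape_roll 0.74 [0.451 0.001 0.017] [252. 203.]
tape_roll 0.63 [ 0.452 -0.492  0.025] [418. 207.]
tape_roll 0.4 [0.578 0.466 0.137] [ 82. 151.]
side {'fx': 360.159, 'fy': 360.159, 'cx': 255.159, 'cy': 195.635, 'xyz': [0.368, -0.932, 0.704], 'orientation': [[0.985, 0.117, -0.13], [-0.174, 0.569, -0.804], [-0.02, 0.814, 0.58]]}
long_tray 0.56 [0.612 0.133 0.003] [274. 178.]
short_tray 0.77 [ 0.618 -0.194  0.002] [301. 238.]
wide_tin 0.5 [0.451 0.284 0.023] [225. 157.]
small_tin 0.68 [ 0.456 -0.001  0.019] [236. 201.]
tall_bottle 0.57 [ 0.444 -0.161  0.051] [238. 226.]
tall_bottle 0.5 [0.61  0.129 0.002] [274. 179.]
short_jar 0.83 [ 0.454 -0.34   0.047] [253. 274.]
short_jar 0.72 [ 0.36  -0.259  0.057] [211. 253.]
short_jar 0.7 [ 0.365 -0.359  0.037] [217. 288.]
magnifier 0.59 [0.431 0.123 0.031] [224. 179.]
spray_can 0.69 [0.581 0.46  0.105] [250. 116.]
drink_can 0.56 [ 0.626 -0.452  0.08 ] [339. 290.]
tape_roll 0.69 [0.611 0.132 0.002] [274. 178.]
tape_roll 0.67 [ 0.452 -0.499  0.025] [265. 338.]
tape_roll 0.67 [0.451 0.282 0.021] [225. 158.]
1.1 [ 0.21773888 -0.58585395  0.23131114] [[ 0.937  0.348  0.   ]
 [ 0.348 -0.937 -0.   ]
 [ 0.     0.    -1.   ]] 0.0853140160546206
```

```bash
python3 - <<'E'
import cv2
a=cv2.imread('pics/top0.png'); cv2.imwrite('pics/top0b.png',cv2.resize(a[90:290,50:450],None,fx=2,fy=2,interpolation=cv2.INTER_CUBIC))
a=cv2.imread('pics/side0.png'); cv2.imwrite('pics/side0b.png',cv2.resize(a[60:360,100:400],None,fx=2,fy=2,interpolation=cv2.INTER_CUBIC))
E
```

```text
(no output)
```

View pics/top0b.png

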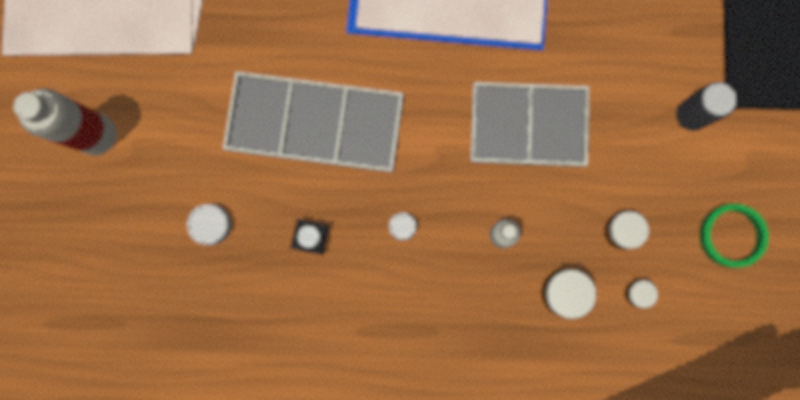

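View pics/side0b.png

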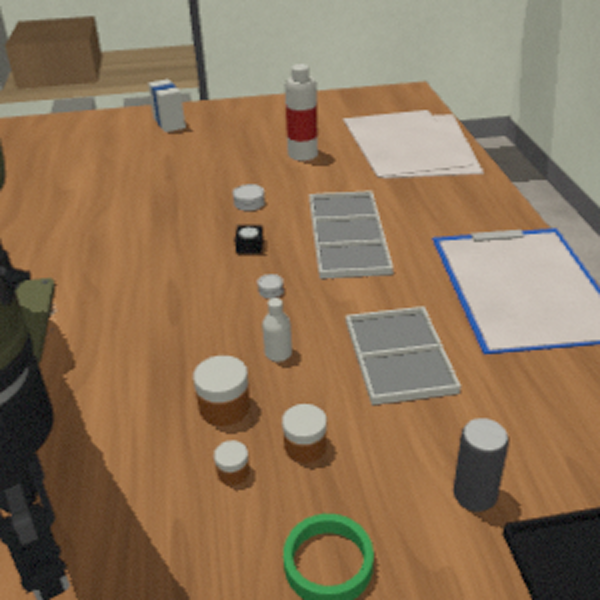

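Candidates for short_jar, in full-frame top pixels, are (365,205), (335,237) and (371,237), with apparent diameters of about 20, 25 and 14 px. At 2.9 mm/px that is about 58, 73 and 41 mm including blur, so (365,205) fits 54 mm. Next I fit models to the masks and enlarge the jars.

```bash
cat >> h.py <<'E'
from scipy.optimize import minimize
def ring(r,z,n=40):
    a=np.linspace(0,2*np.pi,n,False); return np.c_[r*np.cos(a),r*np.sin(a),0*a+z]
def box(a,b,h): return np.array([[sx*a,sy*b,z] for sx in(-1,1) for sy in(-1,1) for z in(0,h)])
def cyl(d,h): return np.r_[ring(d/2,0),ring(d/2,h)]
M=dict(wide_tin=cyl(.06,.025),small_tin=cyl(.04,.02),tall_bottle=[np.r_[ring(.02,0),ring(.02,.059)],np.r_[ring(.02,.059),ring(.008,.077)],np.r_[ring(.01,.077),ring(.01,.095)]],
 short_jar=cyl(.054,.05),magnifier=box(.023,.023,.03),long_tray=box(.061,.131,.014),short_tray=box(.061,.088,.014))
def sil(s,name,p):
    im=np.zeros((768,1024),np.uint8); c,k=np.cos(p[2]),np.sin(p[2]); m=M[name]
    for P in (m if isinstance(m,list) else [m]):
        W=P@np.array([[c,k,0],[-k,c,0],[0,0,1]])+[p[0],p[1],0]
        q=np.array([proj(s,w) for w in W])
        cv2.fillConvexPoly(im,cv2.convexHull(((q*2+.5)*16).round().astype(np.int32)),255,shift=4)
    return cv2.GaussianBlur(cv2.resize(im,(512,384),interpolation=cv2.INTER_AREA)/255.,(0,0),1.2)
def fit(s,mask,name,p0):
    t=cv2.GaussianBlur(mask.astype(float),(0,0),1.2)
    f=lambda p: ((sil(s,name,p)-t)**2).sum()
    r=minimize(f,p0,method='Nelder-Mead',options=dict(initial_simplex=np.array(p0)+np.r_[[[0,0,0]],np.diag([.012,.012,.15])],xatol=2e-4,fatol=1e-2,maxiter=150))
    return r.x,r.fun/t.sum()
E
python3 - <<'E'
from h import *
G=dict(wide_tin=[.454,.292,0],small_tin=[.455,0,0],tall_bottle=[.446,-.155,0],short_jar=[.456,-.33,0],magnifier=[.433,.13,.1],long_tray=[.613,.14,.1],short_tray=[.618,-.19,0])
for n in ['top','side']:
    s=snap(n)
    for t,g in G.items():
        ms=[m for m in manip.trace(t,n)]
        if not ms: print(n,t,'none');continue
        g2=sil(s,t,g); m=max(ms,key=lambda m:(m['mask']*g2).sum()/(m['mask'].sum()+g2.sum()))
        x,e=fit(s,m['mask'],t,g); print(n,t,len(ms),round(m['conf'],2),int(m['mask'].sum()),x.round(4),round(e,3))
a=cv2.imread('pics/top0.png'); cv2.imwrite('pics/jars.png',cv2.resize(a[180:260,310:400],None,fx=6,fy=6,interpolation=cv2.INTER_CUBIC))
E
```

```text
top wide_tin 1 0.64 340 [0.4519 0.2967 0.08  ] 0.009
top small_tin 1 0.6 129 [0.4555 0.0016 0.0973] 0.023
top tall_bottle 1 0.73 173 [ 0.4447 -0.1491 -0.0323] 0.007
top short_jar 4 0.83 345 [ 0.4542 -0.3302  0.1099] 0.007
top magnifier 1 0.71 263 [ 0.4364  0.1416 -0.2026] 0.005
top long_tray 1 0.59 3267 [ 0.6154  0.1435 -0.1138] 0.013
top short_tray 1 0.81 2310 [ 0.6167 -0.1896 -0.0289] 0.003
side wide_tin 1 0.73 180 [0.4503 0.2994 0.0792] 0.004
side small_tin none
side tall_bottle 1 0.68 327 [ 0.4453 -0.1467  0.0332] 0.051
side short_jar 3 0.73 565 [ 0.4544 -0.3274  0.1162] 0.011
side magnifier 1 0.52 206 [0.4356 0.14   0.0184] 0.013
side long_tray 1 0.83 1508 [ 0.6136  0.1475 -0.1065] 0.003
side short_tray 1 0.72 1988 [ 0.616  -0.1865 -0.0189] 0.001
```

View pics/jars.png

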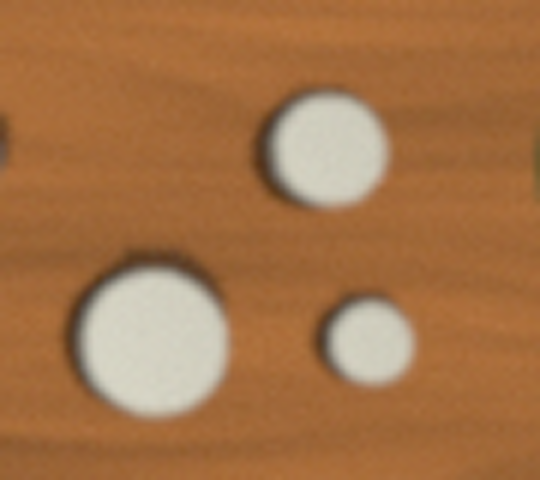

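The enlarged crop shows lids of about 20 px (top, full-frame (365,205)), 25 px (left) and 15 px (right). The 54 mm model fits the first one in both cameras, so that is the jar meant. Moving above it now.

Request:
move_arm(
  translation=[
    [7.89,8.57,-2.7],
    [7.89,8.57,-2.7],
    [7.89,8.57,-2.7],
    [7.89,8.57,-2.7],
    [7.89,8.57,-2.7],
    [7.89,8.57,-2.7],
    [7.89,8.57,-2.7],
    [7.89,8.57,-2.7],
    [7.89,8.57,-2.7],
    [7.89,8.57,-2.7],
  ],
  twist=[1.2,1.2,1.2,1.2,1.2,1.2,1.2,1.2,1.2,1.2],
  hand=[1,1,1,1,1,1,1,1,1,1],
)

```text
time_s: 2.73
ee_pos: [0.4601, -0.3214, 0.1499]
tcp_rot: [[-0.002, 1.0, 0.004], [1.0, 0.002, 0.005], [0.005, 0.004, -1.0]]
wrist_force: [1.2, 0.5, 0.5]
grip_width: 0.0854
grip_force: 0.0
```

```bash
cat >> h.py <<'E'
def wrist(f=None):
    st=manip.sense(); s=snap('wrist',f); T=np.eye(4);T[:3,:3]=st['tcp_rot'];T[:3,3]=st['ee_pos']; W=T@np.array(s['tool_from_camera'])
    s['xyz']=W[:3,3]; s['orientation']=W[:3,:3]; return s,st
def wfit(name,g,f=None):
    s,st=wrist(f); print('tcp',np.round(st['ee_pos'],4),np.round(st['tcp_rot'],3)[:2,1],'w',round(st['grip_width'],4),'t',round(st['time_s'],2))
    g2=sil(s,name,g); ms=manip.trace(name,'wrist')
    if not ms: print('none'); return
    m=max(ms,key=lambda m:(m['mask']*g2).sum()/(m['mask'].sum()+g2.sum()))
    x,e=fit(s,m['mask'],name,g); print(name,len(ms),round(m['conf'],2),x.round(4),round(e,3)); return x
E
python3 - <<'E'
from h import *
wfit('short_jar',[.4545,-.329,0],'w1')
print(np.round(manip.sense()['ee_pos'],4))
E
```

```text
tcp [ 0.4601 -0.3214  0.1499] [1.    0.002] w 0.0854 t 2.73
short_jar 3 0.69 [ 0.453  -0.3261  0.0908] 0.007
[ 0.4554 -0.3274  0.1501]
```

View pics/w1.png

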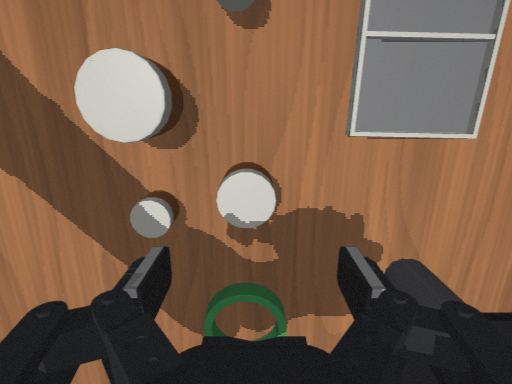

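The wrist view shows the meant jar at (247,198), centred between the fingers, with the small jar at (152,217) and the tape at (245,320) clear of them. Descending and closing.

Request:
move_arm(
  translation=[
    [0,0,-1.2],
    [0,0,-2.4],
    [0,0,-3.4],
    [0,0,-4.1],
    [0,0,-4.5],
    [0,0,-4.7],
    [0,0,-4.7],
    [0,0,-4.7],
    [0,0,-4.7],
    [0,0,-4.7],
  ],
  twist=[0,0,0,0,0,0,0,0,0,0],
  hand=[1,1,1,1,1,1,1,0.4,0.4,0.4],
)

```text
time_s: 3.67
ee_pos: [0.4549, -0.3295, 0.0109]
tcp_rot: [[0.016, 1.0, 0.002], [1.0, -0.016, -0.002], [-0.001, 0.002, -1.0]]
wrist_force: [-3.7, 1.7, 12.7]
grip_width: 0.0529
grip_force: 61.5
```

Request:
move_arm(
  translation=[
    [0,0,0],
    [0,0,0],
    [0,0,0],
    [0,0,0],
    [0,0,0.3],
    [0,0,1.0],
    [0,0,1.8],
    [0,0,2.4],
    [0,0,2.7],
    [0,0,2.7],
  ],
  twist=[0,0,0,0,0,0,0,0,0,0],
  hand=[0.4,0.4,0.4,0.4,0.4,0.4,0.4,0.4,0.4,0.4],
)

```text
time_s: 4.5
ee_pos: [0.4557, -0.3296, 0.0929]
tcp_rot: [[0.016, 1.0, 0.004], [1.0, -0.016, -0.002], [-0.002, 0.004, -1.0]]
wrist_force: [-0.9, -0.2, -1.8]
grip_width: 0.0526
grip_force: 63.2
```

Request:
move_arm(
  translation=[
    [0.7,0.4,0],
    [1.6,1.0,0],
    [2.6,1.6,0],
    [3.6,2.2,0],
    [4.4,2.7,0],
    [5.0,3.05,0],
    [5.37,3.27,0],
    [5.37,3.27,0],
    [5.37,3.27,0],
    [5.37,3.27,-0.5],
  ],
  twist=[0,0,0,0,0,0,0,0,0,0],
  hand=[0.4,0.4,0.4,0.4,0.4,0.4,0.4,0.4,0.4,0.4],
)

```text
time_s: 5.33
ee_pos: [0.6157, -0.2325, 0.0768]
tcp_rot: [[0.016, 1.0, 0.002], [1.0, -0.016, -0.002], [-0.002, 0.002, -1.0]]
wrist_force: [0.7, -0.4, -1.7]
grip_width: 0.0525
grip_force: 63.4
```

Request:
move_arm(
  translation=[
    [0,0,-0.5],
    [0,0,-1.0],
    [0,0,-1.5],
    [0,0,-1.8],
    [0,0,-1.95],
    [0,0,-2.0],
    [0,0,-2.0],
    [0,0,-2.0],
    [0,0,-2.0],
    [0,0,-2.0],
  ],
  twist=[0,0,0,0,0,0,0,0,0,0],
  hand=[0.4,0.4,0.4,0.4,0.4,0.4,0.4,0.4,0.4,0.4],
)

```text
time_s: 6.17
ee_pos: [0.6159, -0.2307, 0.0155]
tcp_rot: [[0.015, 1.0, 0.001], [1.0, -0.015, -0.0], [-0.0, 0.001, -1.0]]
wrist_force: [-0.6, -0.6, -2.3]
grip_width: 0.0528
grip_force: 63.3
```

Request:
move_arm(
  translation=[
    [0,0,0],
    [0,0,0],
    [0,0,0],
    [0,0,0.5],
    [0,0,1.5],
    [0,0,2.7],
    [0,0.5,3.7],
    [-0.3,1.5,4.2],
    [-0.8,2.8,4.5],
    [-1.2,4.1,4.5],
  ],
  twist=[0,0,0,0,0,0,0,0,0,0],
  hand=[0.8,0.8,0.8,0.8,0.8,0.8,1,1,1,1],
)

```text
time_s: 7.0
ee_pos: [0.5808, -0.1079, 0.154]
tcp_rot: [[0.018, 1.0, 0.006], [1.0, -0.018, -0.001], [-0.001, 0.006, -1.0]]
wrist_force: [1.0, 1.0, -0.5]
grip_width: 0.0856
grip_force: 0.0
```

Request:
move_arm(
  translation=[
    [-0.4,1.2,0],
    [-0.8,2.5,0],
    [-1.2,3.8,0],
    [-1.6,5.1,0],
    [-2.0,6.4,0],
    [-2.4,7.7,0],
    [-2.8,9.0,0],
    [-3.2,10.2,0],
    [-3.6,11.4,0],
    [-3.9,12.3,0],
  ],
  twist=[0,0,0,0,0,0,0,0,0,0],
  hand=[1,1,1,1,1,1,1,1,1,1],
)

```text
time_s: 7.83
ee_pos: [0.4612, 0.2656, 0.1518]
tcp_rot: [[0.011, 1.0, 0.001], [1.0, -0.011, 0.003], [0.003, 0.001, -1.0]]
wrist_force: [-0.2, 0.2, 0.2]
grip_width: 0.0853
grip_force: 0.0
```

```bash
python3 - <<'E'
from h import *
manip.snapshot('side')
wfit('wide_tin',[.451,.298,0])
E
```

```text
tcp [0.4589 0.2728 0.1522] [ 1.    -0.003] w 0.0854 t 7.88
wide_tin 1 0.63 [0.4478 0.2996 0.0367] 0.018
```

Request:
move_arm(
  translation=[
    [-0.2,0.7,-0.3],
    [-0.42,1.23,-1.0],
    [-0.42,1.23,-1.8],
    [-0.42,1.23,-2.5],
    [-0.42,1.23,-3.0],
    [-0.42,1.23,-3.2],
    [-0.42,1.23,-3.2],
    [-0.42,1.23,-3.2],
    [-0.42,1.23,-3.2],
    [-0.42,1.23,-3.2],
  ],
  twist=[0,0,0,0,0,0,0,0,0,0],
  hand=[1,1,1,1,1,1,1,1,1,1],
)

```text
time_s: 8.82
ee_pos: [0.4509, 0.2983, 0.0555]
tcp_rot: [[0.016, 1.0, 0.002], [1.0, -0.016, 0.001], [0.001, 0.002, -1.0]]
wrist_force: [0.1, -0.6, -0.1]
grip_width: 0.0851
grip_force: 0.0
```

```bash
python3 - <<'E'
from h import *
wfit('wide_tin',[.451,.298,0],'w2')
E
```

```text
tcp [0.4509 0.2983 0.0555] [ 1.    -0.016] w 0.0851 t 8.82
wide_tin 1 0.85 [0.4481 0.2995 0.2108] 0.002
```

View pics/w2.png

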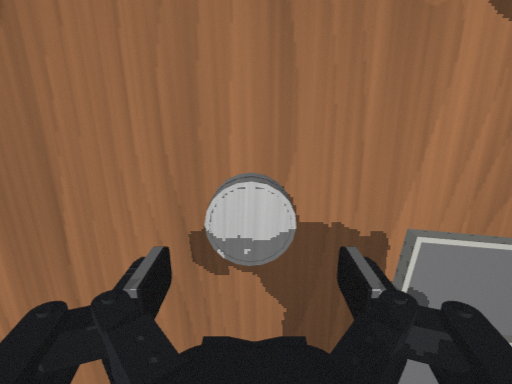

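The wrist view shows the wide tin at (251,218), between the pads at columns 165 and 345 and centred to about 2 mm.

Request:
move_arm(
  translation=[
    [0,0,-0.6],
    [0,0,-1.1],
    [0,0,-1.5],
    [0,0,-1.65],
    [0,0,-1.65],
    [0,0,-1.65],
    [0,0,-1.65],
    [0,0,-1.65],
    [0,0,-1.65],
    [0,0,-1.65],
  ],
  twist=[0,0,0,0,0,0,0,0,0,0],
  hand=[1,1,1,1,1,0.5,0.5,0.5,0.5,0.5],
)

```text
time_s: 9.75
ee_pos: [0.4503, 0.2984, 0.0061]
tcp_rot: [[0.015, 1.0, 0.001], [1.0, -0.015, 0.001], [0.001, 0.001, -1.0]]
wrist_force: [-0.9, -1.4, 5.0]
grip_width: 0.0581
grip_force: 63.5
```

Request:
move_arm(
  translation=[
    [0,0,0.2],
    [0,0,0.8],
    [0,0,1.6],
    [0,0,2.4],
    [0,0,2.85],
    [0,-0.6,2.85],
    [0.3,-1.6,2.85],
    [0.7,-2.8,2.85],
    [1.1,-4.0,2.85],
    [1.5,-5.2,2.85],
  ],
  twist=[0,0,0,0,0,0,0,0,0,0],
  hand=[0.5,0.5,0.5,0.5,0.5,0.5,0.5,0.5,0.5,0.5],
)

```text
time_s: 10.58
ee_pos: [0.4955, 0.1406, 0.0912]
tcp_rot: [[0.014, 1.0, 0.001], [1.0, -0.014, 0.0], [0.0, 0.001, -1.0]]
wrist_force: [0.7, -0.7, -1.4]
grip_width: 0.0581
grip_force: 64.3
```

Request:
move_arm(
  translation=[
    [0.5,-1.2,0],
    [1.0,-2.4,0],
    [1.6,-3.7,0],
    [2.1,-5.0,0],
    [2.7,-6.3,0],
    [3.2,-7.5,0],
    [3.7,-8.6,0],
    [4.0,-9.3,0],
    [4.08,-9.57,0],
    [4.08,-9.57,0],
  ],
  twist=[0,0,0,0,0,0,0,0,0,0],
  hand=[0.5,0.5,0.5,0.5,0.5,0.5,0.5,0.5,0.5,0.5],
)

```text
time_s: 11.42
ee_pos: [0.6173, -0.1487, 0.0905]
tcp_rot: [[0.02, 1.0, 0.001], [1.0, -0.02, -0.002], [-0.002, 0.001, -1.0]]
wrist_force: [0.1, 0.4, -0.8]
grip_width: 0.0581
grip_force: 64.3
```

Request:
move_arm(
  translation=[
    [0,0,-0.4],
    [0,0,-1.0],
    [0,0,-1.7],
    [0,0,-2.3],
    [0,0,-2.55],
    [0,0,-2.65],
    [0,0,-2.65],
    [0,0,-2.65],
    [0,0,-2.65],
    [0,0,-2.65],
  ],
  twist=[0,0,0,0,0,0,0,0,0,0],
  hand=[0.5,0.5,0.5,0.5,0.5,0.5,0.5,0.5,0.5,0.5],
)

```text
time_s: 12.25
ee_pos: [0.6177, -0.1444, 0.0112]
tcp_rot: [[0.014, 1.0, 0.001], [1.0, -0.014, 0.0], [0.0, 0.001, -1.0]]
wrist_force: [0.1, 0.8, -0.2]
grip_width: 0.0578
grip_force: 64.2
```

Request:
move_arm(
  translation=[
    [0,0,0],
    [0,0,0],
    [0,0,0.2],
    [0,0,1.0],
    [0,0,2.0],
    [-0.3,0.3,3.0],
    [-1.1,1.0,3.6],
    [-2.1,1.9,3.6],
    [-3.1,2.8,3.6],
    [-4.1,3.7,3.6],
  ],
  twist=[0,0,0,0,0,0,0,0,0,0],
  hand=[0.8,0.8,0.8,0.8,0.8,0.8,0.8,0.8,0.8,0.8],
)

```text
time_s: 13.08
ee_pos: [0.4936, -0.0333, 0.12]
tcp_rot: [[0.017, 1.0, 0.003], [1.0, -0.017, 0.001], [0.001, 0.003, -1.0]]
wrist_force: [-0.6, 1.3, -0.9]
grip_width: 0.0682
grip_force: 0.0
```

Request:
move_arm(
  translation=[
    [-0.7,0.6,0],
    [-1.1,1.0,0],
    [-1.3,1.19,0],
    [-1.3,1.19,-0.5],
    [-1.3,1.19,-1.1],
    [-1.3,1.19,-1.6],
    [-1.3,1.19,-1.9],
    [-1.3,1.19,-2.0],
    [-1.3,1.19,-2.0],
    [-1.3,1.19,-2.0],
  ],
  twist=[0,0,0,0,0,0,0,0,0,0],
  hand=[0.8,0.8,0.8,0.8,0.8,0.8,0.8,0.8,0.8,0.8],
)

```text
time_s: 13.92
ee_pos: [0.4561, 0.0014, 0.0591]
tcp_rot: [[0.016, 1.0, 0.001], [1.0, -0.016, -0.0], [-0.0, 0.001, -1.0]]
wrist_force: [0.4, 0.7, 0.2]
grip_width: 0.0681
grip_force: 0.0
```

```bash
python3 - <<'E'
from h import *
wfit('small_tin',[.4555,.0016,0])
E
```

```text
tcp [0.4561 0.0014 0.0591] [ 1.    -0.016] w 0.0681 t 13.92
small_tin 2 0.66 [0.4525 0.0058 0.1034] 0.018
```

Request:
move_arm(
  translation=[
    [-0.1,0.1,-0.6],
    [-0.1,0.1,-1.2],
    [-0.1,0.1,-1.6],
    [-0.1,0.1,-1.8],
    [-0.1,0.1,-1.8],
    [-0.1,0.1,-1.8],
    [-0.1,0.1,-1.8],
    [-0.1,0.1,-1.8],
    [-0.1,0.1,-1.8],
    [-0.1,0.1,-1.8],
  ],
  twist=[0,0,0,0,0,0,0,0,0,0],
  hand=[0.8,0.8,0.8,0.8,0.8,0.25,0.25,0.25,0.25,0.25],
)

```text
time_s: 14.85
ee_pos: [0.453, 0.0047, 0.0055]
tcp_rot: [[0.015, 1.0, 0.002], [1.0, -0.015, 0.0], [0.001, 0.002, -1.0]]
wrist_force: [0.2, 0.5, 6.8]
grip_width: 0.0374
grip_force: 60.1
```

Request:
move_arm(
  translation=[
    [0,0,0.2],
    [0,0,0.9],
    [0,0,1.8],
    [0,0,2.6],
    [0.4,0.5,2.85],
    [1.0,1.3,2.85],
    [1.8,2.3,2.85],
    [2.6,3.4,2.85],
    [3.4,4.4,2.85],
    [4.2,5.4,2.85],
  ],
  twist=[0,0,0,0,-0.05,-0.1,-0.1,-0.1,-0.1,-0.1],
  hand=[0.25,0.25,0.25,0.25,0.25,0.25,0.25,0.25,0.25,0.25],
)

```text
time_s: 15.68
ee_pos: [0.5787, 0.1682, 0.0907]
tcp_rot: [[0.115, 0.993, -0.002], [0.993, -0.115, 0.001], [0.001, -0.002, -1.0]]
wrist_force: [0.2, -0.6, -0.5]
grip_width: 0.0376
grip_force: 60.2
```

Request:
move_arm(
  translation=[
    [0.7,1.0,0],
    [1.2,1.7,0],
    [1.5,2.1,0],
    [1.52,2.15,-0.5],
    [1.52,2.15,-1.2],
    [1.52,2.15,-1.9],
    [1.52,2.15,-2.4],
    [1.52,2.15,-2.68],
    [1.52,2.15,-2.68],
    [1.52,2.15,-2.68],
  ],
  twist=[0,0,0,0,0,0,0,0,0,0],
  hand=[0.25,0.25,0.25,0.25,0.25,0.25,0.25,0.25,0.25,0.25],
)

```text
time_s: 16.52
ee_pos: [0.6232, 0.2301, 0.0092]
tcp_rot: [[0.115, 0.993, -0.002], [0.993, -0.115, -0.001], [-0.001, -0.002, -1.0]]
wrist_force: [0.7, -0.2, -0.4]
grip_width: 0.0378
grip_force: 66.5
```

Request:
move_arm(
  translation=[
    [0,0,0],
    [0,0,0],
    [0,0,0.2],
    [0,0,1.0],
    [0,0,2.0],
    [-0.4,-0.2,2.8],
    [-1.3,-0.6,3.2],
    [-2.4,-1.1,3.2],
    [-3.5,-1.7,3.2],
    [-4.6,-2.2,3.2],
  ],
  twist=[0,0,0,0,0,0,0,0,0,0],
  hand=[0.7,0.7,0.7,0.7,0.7,0.7,1,1,1,1],
)

```text
time_s: 17.35
ee_pos: [0.4848, 0.164, 0.107]
tcp_rot: [[0.116, 0.993, 0.001], [0.993, -0.116, 0.001], [0.001, 0.001, -1.0]]
wrist_force: [1.5, -0.3, -0.2]
grip_width: 0.0856
grip_force: 0.0
```

Request:
move_arm(
  translation=[
    [-0.8,-0.4,0],
    [-1.4,-0.7,0],
    [-1.67,-0.8,0],
    [-1.67,-0.8,-0.4],
    [-1.67,-0.8,-0.8],
    [-1.67,-0.8,-1.1],
    [-1.67,-0.8,-1.2],
    [-1.67,-0.8,-1.2],
    [-1.67,-0.8,-1.2],
    [-1.67,-0.8,-1.2],
  ],
  twist=[-0.1,-0.1,-0.1,-0.1,-0.1,-0.1,-0.1,-0.1,-0.1,-0.1],
  hand=[1,1,1,1,1,1,1,1,1,1],
)

```text
time_s: 18.18
ee_pos: [0.4363, 0.1414, 0.0705]
tcp_rot: [[0.213, 0.977, 0.001], [0.977, -0.213, 0.001], [0.001, 0.001, -1.0]]
wrist_force: [-0.3, 0.4, -0.0]
grip_width: 0.0855
grip_force: 0.0
```

```bash
python3 - <<'E'
from h import *
wfit('magnifier',[.436,.141,-.2],'w3')
E
```

```text
tcp [0.4363 0.1414 0.0705] [ 0.977 -0.213] w 0.0855 t 18.18
magnifier 1 0.56 [ 0.433   0.1451 -0.1914] 0.002
```

View pics/w3.png

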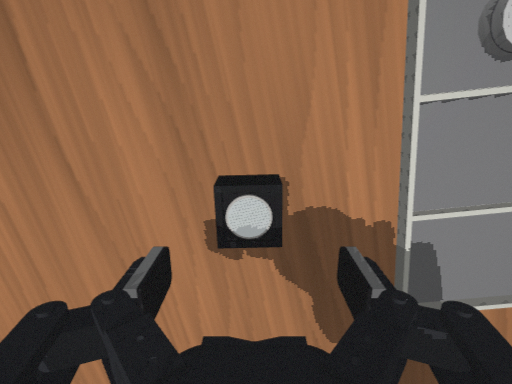

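The view shows the magnifier at (249,212), squared to the fingers and centred between them. The small tin stands flat in the far bay at the top right.

Request:
move_arm(
  translation=[
    [-0.05,0.08,-0.7],
    [-0.05,0.08,-1.4],
    [-0.05,0.08,-1.9],
    [-0.05,0.08,-2.12],
    [-0.05,0.08,-2.12],
    [-0.05,0.08,-2.12],
    [-0.05,0.08,-2.12],
    [-0.05,0.08,-2.12],
    [-0.05,0.08,-2.12],
    [-0.05,0.08,-2.12],
  ],
  twist=[0,0,0,0,0,0,0,0,0,0],
  hand=[1,1,1,1,1,0.3,0.3,0.3,0.3,0.3],
)

```text
time_s: 19.12
ee_pos: [0.4348, 0.1437, 0.0073]
tcp_rot: [[0.214, 0.977, 0.001], [0.977, -0.214, 0.001], [0.002, 0.001, -1.0]]
wrist_force: [-0.6, 0.3, 5.4]
grip_width: 0.0451
grip_force: 61.7
```

Request:
move_arm(
  translation=[
    [0,0,0.2],
    [0,0,0.9],
    [0,0,1.8],
    [0,0,2.4],
    [0.7,0,2.5],
    [1.7,0,2.5],
    [2.8,0.05,2.5],
    [3.9,0.07,2.5],
    [5.0,0.07,2.5],
    [5.7,0.07,2.5],
  ],
  twist=[0,0,0,0,0,0.05,0.1,0.1,0.1,0.1],
  hand=[0.3,0.3,0.3,0.3,0.3,0.3,0.3,0.3,0.3,0.3],
)

```text
time_s: 19.95
ee_pos: [0.6089, 0.1442, 0.0821]
tcp_rot: [[0.118, 0.993, 0.002], [0.993, -0.118, 0.001], [0.002, 0.002, -1.0]]
wrist_force: [0.4, 0.1, -0.4]
grip_width: 0.045
grip_force: 61.4
```

Request:
move_arm(
  translation=[
    [0.3,0,0],
    [0.3,0,0],
    [0.3,0,-0.5],
    [0.3,0,-1.1],
    [0.3,0,-1.7],
    [0.3,0,-2.1],
    [0.3,0,-2.3],
    [0.3,0,-2.35],
    [0.3,0,-2.35],
    [0.3,0,-2.35],
  ],
  twist=[0,0,0,0,0,0,0,0,0,0],
  hand=[0.3,0.3,0.3,0.3,0.3,0.3,0.3,0.3,0.3,0.3],
)

```text
time_s: 20.78
ee_pos: [0.6131, 0.1459, 0.0112]
tcp_rot: [[0.114, 0.994, -0.001], [0.994, -0.114, -0.0], [-0.0, -0.001, -1.0]]
wrist_force: [-2.0, -0.7, 4.4]
grip_width: 0.0445
grip_force: 62.1
```

Request:
move_arm(
  translation=[
    [0,0,0],
    [0,0,0],
    [0,0,0.2],
    [0,0,1.0],
    [0,0,2.0],
    [-0.2,-0.3,3.0],
    [-0.6,-1.0,3.9],
    [-1.2,-2.1,4.3],
    [-1.8,-3.2,4.3],
    [-2.4,-4.3,4.3],
  ],
  twist=[0,0,0,0,0,0,0,0,0,0],
  hand=[0.75,0.75,0.75,0.75,0.75,0.75,1,1,1,1],
)

```text
time_s: 21.62
ee_pos: [0.5426, 0.0159, 0.1414]
tcp_rot: [[0.114, 0.993, 0.003], [0.993, -0.114, 0.0], [0.001, 0.003, -1.0]]
wrist_force: [-0.4, -0.6, -0.6]
grip_width: 0.0854
grip_force: 0.0
```

Request:
move_arm(
  translation=[
    [-0.6,-1.1,0],
    [-1.2,-2.1,0],
    [-1.8,-3.1,0],
    [-2.4,-4.1,0],
    [-2.9,-4.9,0],
    [-3.15,-5.3,0],
    [-3.25,-5.48,0],
    [-3.25,-5.48,0],
    [-3.25,-5.48,0],
    [-3.25,-5.48,0],
  ],
  twist=[0,0,0,0,0,0,0,0,0,0],
  hand=[1,1,1,1,1,1,1,1,1,1],
)

```text
time_s: 22.45
ee_pos: [0.4463, -0.1461, 0.1402]
tcp_rot: [[0.113, 0.994, 0.002], [0.994, -0.113, 0.001], [0.001, 0.002, -1.0]]
wrist_force: [0.1, 0.1, 0.1]
grip_width: 0.0852
grip_force: 0.0
```

```bash
python3 - <<'E'
from h import *
wfit('tall_bottle',[.445,-.148,0],'w4')
E
```

```text
tcp [ 0.4463 -0.1461  0.1402] [ 0.994 -0.113] w 0.0852 t 22.45
tall_bottle 2 0.55 [ 0.4435 -0.1457  0.0172] 0.008
```

View pics/w4.png

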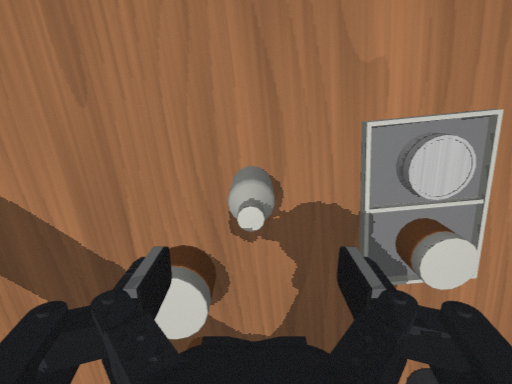

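The view shows the bottle at (251,200), centred between the fingers and clear of the big jar at (183,302). The short tray holds the wide tin (438,167) and the jar (445,260), one to a bay.

Request:
move_arm(
  translation=[
    [-0.05,0.03,-0.8],
    [-0.05,0.03,-1.6],
    [-0.05,0.03,-2.4],
    [-0.05,0.03,-3.1],
    [-0.05,0.03,-3.5],
    [-0.05,0.03,-3.7],
    [-0.05,0.03,-3.7],
    [-0.05,0.03,-3.7],
    [-0.05,0.03,-3.7],
    [-0.05,0.03,-3.7],
  ],
  twist=[0,0,0,0,0,0,0,0,0,0],
  hand=[1,1,1,1,1,1,1,1,0.25,0.25],
)

```text
time_s: 23.38
ee_pos: [0.4441, -0.1466, 0.0294]
tcp_rot: [[0.114, 0.993, 0.001], [0.993, -0.114, 0.0], [0.0, 0.001, -1.0]]
wrist_force: [0.7, 0.0, -0.4]
grip_width: 0.0639
grip_force: 0.0
```

Request:
move_arm(
  translation=[
    [0,0,0],
    [0,0,0],
    [0,0,0],
    [0,0,0],
    [0,0,0.2],
    [0,0,0.8],
    [0,0,1.5],
    [0,0,2.2],
    [0,0,2.5],
    [0,0,2.5],
  ],
  twist=[0,0,0,0,0,0,0,0,0,0],
  hand=[0.25,0.25,0.25,0.25,0.25,0.25,0.25,0.25,0.25,0.25],
)

```text
time_s: 24.22
ee_pos: [0.4444, -0.1472, 0.1057]
tcp_rot: [[0.116, 0.993, 0.004], [0.993, -0.116, -0.001], [-0.0, 0.004, -1.0]]
wrist_force: [-0.4, 0.4, -0.8]
grip_width: 0.0384
grip_force: 60.5
```

Request:
move_arm(
  translation=[
    [0.3,0.4,0],
    [0.9,1.1,0],
    [1.6,2.0,0],
    [2.3,3.0,0],
    [3.1,4.0,0],
    [3.9,5.0,0],
    [4.6,5.9,0],
    [5.1,6.5,0],
    [5.35,6.85,0],
    [5.38,6.9,0],
  ],
  twist=[0,0,0,0,0,0,0,0,0,0],
  hand=[0.25,0.25,0.25,0.25,0.25,0.25,0.25,0.25,0.25,0.25],
)

```text
time_s: 25.05
ee_pos: [0.6058, 0.0639, 0.103]
tcp_rot: [[0.112, 0.994, 0.001], [0.994, -0.112, 0.003], [0.003, 0.001, -1.0]]
wrist_force: [-0.3, -0.2, -1.8]
grip_width: 0.0381
grip_force: 60.5
```

Request:
move_arm(
  translation=[
    [0,0,-0.3],
    [0,0,-0.8],
    [0,0,-1.4],
    [0,0,-1.9],
    [0,0,-2.2],
    [0,0,-2.33],
    [0,0,-2.33],
    [0,0,-2.33],
    [0,0,-2.33],
    [0,0,-2.33],
  ],
  twist=[0,0,0,0,0,0,0,0,0,0],
  hand=[0.25,0.25,0.25,0.25,0.25,0.25,0.25,0.25,0.25,0.25],
)

```text
time_s: 25.88
ee_pos: [0.6048, 0.0598, 0.0338]
tcp_rot: [[0.115, 0.993, 0.0], [0.993, -0.115, -0.0], [-0.0, 0.0, -1.0]]
wrist_force: [-0.0, 0.2, -1.8]
grip_width: 0.0381
grip_force: 60.5
```

Request:
move_arm(
  translation=[
    [0,0,-0.03],
    [0,0,-0.03],
    [0,0,-0.03],
    [0,0,-0.03],
    [0,0,0.2],
    [0,0,0.8],
    [0,0,1.8],
    [0,0,2.9],
    [0,0,3.8],
    [0,0,4.4],
  ],
  twist=[0,0,0,0,0,0,0,0,0,0],
  hand=[0.25,0.25,0.75,0.75,0.75,0.75,0.75,0.75,0.75,0.75],
)

```text
time_s: 26.72
ee_pos: [0.6059, 0.061, 0.1694]
tcp_rot: [[0.114, 0.993, 0.004], [0.993, -0.114, 0.002], [0.002, 0.004, -1.0]]
wrist_force: [1.0, -0.0, -0.7]
grip_width: 0.064
grip_force: 0.0
```

Request:
move_arm(
  translation=[
    [-0.5,0,0.2],
    [-1.2,0,0.5],
    [-2.0,0,0.8],
    [-2.8,0,1.0],
    [-3.5,0,1.0],
    [-4.0,0,1.0],
    [-4.3,0,1.0],
    [-4.5,0,1.0],
    [-4.5,0,1.0],
    [-4.5,0,1.0],
  ],
  twist=[0,0,0,0,0,0,0,0,0,0],
  hand=[0.75,0.75,0.75,0.75,0.75,0.75,0.75,0.75,0.75,0.75],
)

```text
time_s: 27.55
ee_pos: [0.4706, 0.0603, 0.1961]
tcp_rot: [[0.115, 0.993, 0.001], [0.993, -0.115, 0.0], [0.0, 0.001, -1.0]]
wrist_force: [-0.0, 0.4, -0.8]
grip_width: 0.064
grip_force: 0.0
```

```bash
python3 - <<'E'
from h import *
G=dict(wide_tin=[.617,-.145,0],small_tin=[.624,.231,0],tall_bottle=[.605,.06,0],short_jar=[.615,-.231,0],magnifier=[.6145,.1455,-.1])
a=snap('top','e1'); b=snap('side','e2')
for n,s in (('top',a),('side',b)):
    for t,g in G.items():
        ms=manip.trace(t,n)
        if not ms: print(n,t,'none');continue
        g2=sil(s,t,g); m=max(ms,key=lambda m:(m['mask']*g2).sum()/(m['mask'].sum()+g2.sum()))
        x,e=fit(s,m['mask'],t,g); y,tr=(-.11,[.6145,.1455]) if t[0] in 'mt' or t=='small_tin' else (-.024,[.6164,-.188])
        c,k=np.cos(y),np.sin(y); d=x[:2]-tr; print(n,t,x.round(3),round(e,3),'in tray',round(c*d[0]+k*d[1],3),round(-k*d[0]+c*d[1],3))
z=lambda s:cv2.resize(s['color'][60:300,100:420,::-1],None,fx=1.25,fy=1.25)
cv2.imwrite('pics/end.png',np.hstack([z(a),z(b)])); st=manip.sense(); print(st['time_s'],np.round(st['ee_pos'],3))
E
```

```text
top wide_tin [ 0.621 -0.147  0.067] 0.012 in tray 0.004 0.041
top small_tin [0.627 0.227 0.071] 0.036 in tray 0.003 0.083
top tall_bottle [ 0.393 -0.035  1.866] 1.141 in tray -0.201 -0.204
top short_jar [ 0.618 -0.233  0.057] 0.028 in tray 0.003 -0.045
top magnifier none
side wide_tin [ 0.622 -0.133 -0.013] 0.242 in tray 0.004 0.055
side small_tin [ 0.627  0.243 -0.134] 0.016 in tray 0.002 0.098
side tall_bottle [0.608 0.067 0.11 ] 0.018 in tray 0.002 -0.078
side short_jar [ 0.619 -0.224 -0.057] 0.022 in tray 0.003 -0.036
side magnifier [ 0.605  0.164 -0.211] 0.842 in tray -0.012 0.017
28.15 [0.47  0.06  0.196]
```

View pics/end.png

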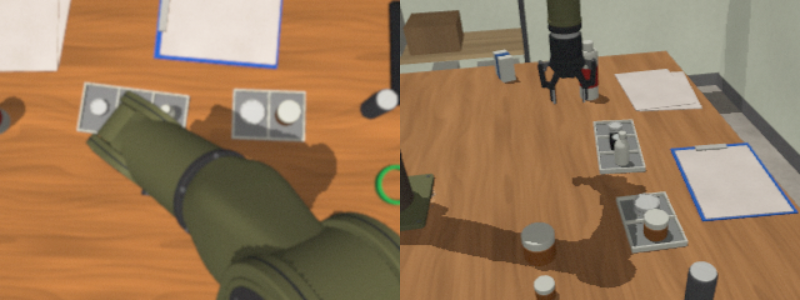

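The top view shows four bays filled with the arm over the magnifier bay. The side view shows everything upright, with the magnifier partly behind the bottle. One wrist look to check the magnifier and bottle.

```bash
python3 - <<'E'
from h import *
wfit('magnifier',[.6145,.1455,-.19],'w5'); wfit('tall_bottle',[.605,.06,0])
E
```

```text
tcp [0.4698 0.0602 0.1959] [ 0.993 -0.115] w 0.0642 t 28.15
magnifier 1 0.85 [ 0.6148  0.1469 -0.107 ] 0.006
tcp [0.4698 0.0601 0.1959] [ 0.993 -0.115] w 0.0636 t 28.25
tall_bottle 1 0.85 [0.6067 0.0596 0.0373] 0.007
```

View pics/w5.png

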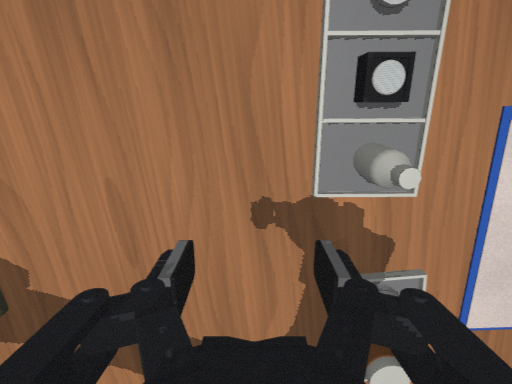

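The view shows the magnifier flat in the middle bay (385,78) and the bottle upright in the end bay (385,165). Both are within 2 mm of where I aimed, so I'm handing in.

```bash
python3 -c "
from cell import manip
print(manip.job_done())"
```

```text
the job is handed in; nothing more can be done
None
```

I handed in both kits at about 28 s, with all five items upright and near their bay centres in the last camera views; the bystanders were left alone, and hand-in returned no verdict.

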